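Load a dental cast into the light-curing unit and shut its hood

TASK

Load the plaster cast that stands on the notched metal plate into the curing unit: slide it in along the track from the front until the plate clicks home between the two spring balls, and leave it there. Then, with the cast in, break the locked stay at the unit's side by pushing its knuckle over, and lower the hood fully shut, gently, without letting it drop. Leave the other things on the bench undisturbed.

Things in the scene. Friction and masses are not known exactly. Their poses are not given: they have to be found in the camera images.
- carrier: Part to load: aluminium plate 60 (x) x 56 (y) x 10 mm carrying a plaster cast. Origin: centre of its underside, z up. Cast: block 44 (x) x 36 (y) mm, from 10 to 36 mm up (grip across y); teeth on it to 46 mm, look only. A notch 12 mm long, 4 mm deep in the middle of each y side of the plate; corners chamfered. Same either way round. 0.12 to 0.22 kg.
- unit: Curing unit, fixed: white plinth, x from -150 to +140 mm, y +-100 mm, flat top at z 70 mm; origin on the bench under it, x from its open front (robot side) to its hinged back. A straight track runs along x on its top: channel 59 mm wide, x from -60 mm to an end stop at +62.5 mm; flared guides widen the entry to 80 mm at x -86 mm.
- seat (a point): On the plinth top between the two 20 mm spring balls, on the track's centreline at unit x 30 mm: where the carrier's origin is when home (balls in its notches). Axes as the unit's. Each ball gives way sideways at 2 to 4 N: the push takes 5 to 20 N. Rail lips, 11.5 to 15.5 mm above the plinth, cover the plate's edges by 3.5 mm: it only slides in from the front.
- apron (a point): On the plinth top in front of the track, on its centreline, 135 mm in front of seat: a flat free place to set the carrier down. Axes as the unit's.
- hood (a joint): Hood hinge, rad: 0 = standing open at 65 degrees (start), 1.134 = shut on the plinth. Axis: the unit's y through hood_hinge. White shell 215 mm long, 190 wide, 65 deep, 0.8 kg; when open it overhangs the back of the track. Locked by the stay at the start; then hinge friction holds it near fully open, but lowered by 10 to 20 degrees it falls by itself.
- hood_hinge (a point): Point on the hood's hinge axis in the middle of the unit (unit frame x=125, z=75 mm).
- handle (a point): Middle of the hood's handle, a round steel bar 12 mm thick, 132 mm long along the unit's y, 50 mm off the hood's front wall (44 mm gap; legs 60 mm either side of the middle). Hood shut: 265 mm in front of and 32 mm above the hinge axis; hood open: that, turned up 65 degrees about the hinge.
- knuckle (a joint): Angle of the stay's knuckle, rad: 0 = locked, over-centre against its stop (start); about 0.16 = dead straight; beyond that the stay is broken, and it folds further as the hood comes down (about 2.7 when shut). Pushed over with a few N.
- knuckle_pin (a point): On the stay knuckle's steel pin, 14 mm thick, that sticks out along the unit's -y from the flat two-link stay on the unit's right (-y) flank; its free length is unit y -112 to -170 mm, this point at -145 mm. To break the stay push the pin back and down (unit +x and -z, 30 to 45 degrees below level) by some 15 mm.
- bare_cast: Bystander: a plaster cast without a plate, 44 x 36 x 36 mm. Leave alone.
- burner: Bystander: brass spirit burner, 46 mm wide, 50 mm high.
- knife: Bystander: wax spatula lying flat, 170 mm.
- bowl: Bystander: green mixing bowl, 110 mm wide, 55 mm high.
- jar: Bystander: glass jar, 50 mm wide, 60 mm high.
- amber: Bystander: amber bottle, 60 mm wide, 150 mm high.
- spray: Bystander: blue can, 64 mm wide, 190 mm high.
Not all that is in view belongs to the job. What is shaped like the carrier but blue or orange is not meant.

How it is judged:
On the way, in this order (a step that is already met when the one before it is completed fails the run):
1. the carrier is clicked home between the balls while the hood still stands open (x of carrier in the frame of seat between -0.003 and 0.003 m and z of carrier in the frame of seat between -0.003 and 0.003 m and horizontal distance between carrier and seat below 0.004 m and value of joint hood below 0.1 rad), for 0.2 s.
2. the stay is broken at its knuckle (value of joint knuckle above 0.22 rad), for 0.05 s.
At the end, for the whole second after the job is handed in: The hood is shut (joint above 1.10 rad) and at rest, and the carrier sits clicked between the balls: within 3 mm along the track and in height, 4 mm in plan, aligned within 0.1 rad, at rest (value of joint hood above 1.1 rad and velocity of joint hood between -0.05 and 0.05 rad/s and x of carrier in the frame of seat between -0.003 and 0.003 m and z of carrier in the frame of seat between -0.003 and 0.003 m and horizontal distance between carrier and seat below 0.004 m and angle between the x axis of carrier and the x axis of seat, either way round below 0.1 rad and linear speed of carrier below 0.02 m/s); the robot touches nothing.
It fails at once if the hood drops shut: over its last 0.25 rad it closes faster than 1 rad/s (about 0.27 m/s at the handle) (value of joint hood above 0.884 rad and velocity of joint hood above 1 rad/s).
It fails at once if the cast on its plate is tipped over (angle between carrier's own z axis and vertical above 0.8 rad).
It fails at once if a bystander is pushed or knocked more than 30 mm (distance of any of bare_cast, burner, knife, bowl, jar, amber, spray from where it was at the start of the episode above 0.03 m).
It also fails if it takes over 72 s, if anything falls off the work surface, if the arm or the gripper's body presses on something with over 40 N, if the wrist force passes 120 N, or if a joint passes its speed limit or range.

ROBOT

A 7-joint arm with a two-finger parallel gripper is mounted at the origin on the work surface. World frame = base frame: x ahead of the robot, y to its left, z up, the work surface at z = 0. Lengths are in m, angles in rad, forces in N, time in s.
With the tool pointing down it reaches from about 0.4 to 0.85 m from the base axis. Payload 6.9 kg.
Tool frame: the origin (TCP) lies midway between the tips of the shut fingers; the grasp point (between the pads) lies behind it (ctrl.pinch_z is the z of the grasp point in the tool frame, in m); z points along the fingers, y is the line along which they close (so a half turn about z gives the same grasp; the last joint's range is limited). The gripper opens to 85 mm and grips with 20 to 120 N. Pads are 22 mm wide; open, the fingers measure 114 mm over their backs; the gripper's body (76 mm by 85 mm) begins 54 mm behind the grasp point. The pads swing forward as they close: fully open they stand 13 mm farther back than shut.
Start: joints at [1.266, 0.507, -0.238, 1.5, 0.126, 1.149, -0.155], TCP at [0.25, -0.573, 0.231] pointing down, gripper open.
Joint ranges: [-3.08, 3.08], [-0.24, 2.05], [-1.43, 1.35], [0, 2.5], [-1.52, 4.66], [0.17, 1.96], [-2.89, 2.89]. Speed limits (rad/s): [2.39, 2.39, 3.14, 3.14, 3.14, 3.14, 3.14].

INTERFACE

Orientations are given as a unit quaternion [w, x, y, z].
In Python, from station import ctrl, get_state, vision, ticket, models gives the robot as it stands. Calls block until the motion is done:
- ctrl.movep(position, orientation): joint-space move of the TCP to a pose.
- ctrl.movel(position, frame=None, max_speed=0.15): straight line of the TCP; frame=None keeps the orientation; max_speed is the mean speed in m/s.
- ctrl.set_joints(angles): joint-space move.
- ctrl.ungrasp() and ctrl.close_gripper(force=None): open the fingers fully, or close them until they stop; force is the grip in N (None keeps the last).
- ctrl.pause(seconds).
- ctrl.ik(position, orientation): joint angles nearest the present ones, or None.
- get_state(): the state.
- vision.grab_frame(name): name is "scene" or "top" or "wrist"; returns (picture, depth): 420x560x3 uint8, blue, green, red; 420x560 float32, m along the optical axis (not along the pixel's ray), 0 where there is no reading.
- vision.camera_info(name): a dict with "mtx" (3x3 intrinsics, pixels), "R" (3x3) and "t" (3): a world point X has camera coordinates R X + t; the wrist camera has in their place "hand_eye" (4x4, takes a point from camera to tool coordinates, whose origin is the TCP and whose axes are the flange's). Camera axes: x right, y down, z forward; pixel columns grow to the right and rows downward; lengths in m; the calibration is good to about 2 mm. A picture is of the moment at which its call begins: read the wrist's pose just before it. camera_info takes no time and is no camera call.
A pose or a line that the arm cannot do raises ctrl.Unreachable and nothing moves.
- ticket.close_job(): hands the job in; it is judged then, once.
Trained networks look in the newest picture that a camera, given by its name, has taken for a name from the list of things; names that differ only in an ending like _2 or _b are one class to them, and where a whole thing is asked for, a point or a joint stands for the part that bears it (a point fixed in the world has none). Each returns a list of dicts, best first, with "p" (0 to 1); they miss things now and then, are a little off and sometimes report something else, mostly with a low value. They report only what shows in the picture. A call takes as long as a camera call. They do not tell look-alikes from the thing itself.
- models.recognise(camera, target): "point" ([column, row] in pixels, amid what is visible of it).
- models.masks_of(camera, target): "mask" (420x560 bool, what is visible of it) and "point" ([column, row] in pixels, amid what is visible of it).
The state is a dict: "time": time; "qpos": joint angles; "qd": joint speeds; "tau": joint torques, N m; "tcp_pos": TCP position; "eef_rot": TCP orientation; "contact_force": force on the tool from outside, world axes, zero at the start; "wrist_torque": the same for the moment, N m; "width": finger opening in m; "gripper_force": force on a finger pad.
Only numpy, scipy, OpenCV 4.12 (cv2) and the standard library are available. Lean on these libraries where they do the work, as an engineer would, in place of code of your own. Each camera call takes 0.05 s, during which the arm holds its last target. There are 200 camera calls.

## Working session

There is one attempt and no reset: what is moved stays moved. The work goes in short steps, each a Python script; the robot and the scene stay as the last script left them, time stands still between calls to the robot, and variables do not carry over. Pictures are saved under pics/ and viewed, at most 13 in all, crops included, and the job is handed in when it is done.

```bash
ls; mkdir -p pics; cat > h.py <<'E'
import numpy as np, cv2
from station import ctrl, get_state, vision, ticket, models
def info(n):
    c=vision.camera_info(n); return np.array(c['mtx']),np.array(c['R']),np.array(c['t'])
def back(n,uv,d):
    K,R,t=info(n); p=np.linalg.inv(K)@np.array([uv[0],uv[1],1.])*d; return R.T@(p-t)
def cloud(n,D):
    K,R,t=info(n); v,u=np.mgrid[:420,:560]
    P=np.stack([(u-K[0,2])/K[0,0]*D,(v-K[1,2])/K[1,1]*D,D],-1)
    return (P-t)@R
E
python3 - <<'E'
from h import *
print(get_state())
ims=[]
for n in ['scene','top']:
    I,D=vision.grab_frame(n); np.savez(n,I=I,D=D); cv2.imwrite(f'pics/{n}0.png',I)
    K,R,t=info(n); print(n,'cam at',-R.T@t,K[0,0])
    C=cloud(n,D)
    for k in ['carrier','unit','hood','handle','knuckle_pin','knuckle','bare_cast','burner','knife','bowl','jar','amber','spray']:
        for r in models.masks_of(n,k)[:4]:
            m=r['mask']&(D>0); print(k,round(r['p'],2),np.round(r['point']),m.sum(),np.round(np.median(C[m],0),3) if m.any() else '', np.round(np.percentile(C[m],98,axis=0),3) if m.any() else '')
E
```

```text
pics
{'time': 0.0, 'qpos': array([ 1.26553523,  0.50834915, -0.23752685,  1.50113786,  0.12571526,
        1.14886601, -0.1547825 ]), 'qd': array([ 0.00063576,  0.00088827, -0.00055268,  0.00036414, -0.00023032,
        0.00074247, -0.00023586]), 'tau': array([ 1.88171844e-04, -6.20594144e+01, -2.18686000e+00, -2.49654865e+01,
        1.25845248e-02,  1.18456993e-02, -3.34875278e-05]), 'tcp_pos': array([ 0.24929661, -0.57259057,  0.23042097]), 'eef_rot': array([-8.61578675e-04,  9.78978634e-01,  2.03960909e-01, -2.00185953e-04]), 'contact_force': array([-0.32610962,  1.43086068,  0.61985668]), 'wrist_torque': array([-0.0043314 , -0.0343562 , -0.00073812]), 'gripper_force': 0.0, 'width': 0.08516394412891252}
scene cam at [ 0.35429914 -0.38018975  1.16475639] 450.15509429464873
carrier 0.97 [318. 397.] 627 [ 0.458 -0.356  0.031] [ 0.489 -0.327  0.048]
carrier 0.58 [271. 392.] 611 [ 0.359 -0.306  0.031] [ 0.391 -0.271  0.048]
unit 0.92 [311. 210.] 10460 [0.657 0.039 0.072] [0.764 0.156 0.332]
hood 0.97 [339. 170.] 2995 [0.699 0.031 0.279] [0.785 0.157 0.335]
handle 0.55 [335. 170.] 3097
[... 1755 characters left out ...]
uckle 0.41 [348. 263.] 186 [ 0.413 -0.152  0.033] [ 0.432 -0.135  0.052]
bare_cast 0.67 [404. 194.] 263 [ 0.601 -0.303  0.026] [ 0.63  -0.288  0.038]
bare_cast 0.43 [267. 176.] 9898 [0.65  0.066 0.071] [0.759 0.163 0.333]
burner 0.62 [348. 263.] 207 [ 0.413 -0.152  0.032] [ 0.432 -0.134  0.051]
knife 0.96 [222. 277.] 972 [0.369 0.198 0.003] [0.471 0.224 0.02 ]
bowl 0.74 [138. 216.] 1271 [0.527 0.427 0.024] [0.574 0.465 0.056]
jar 0.7 [161. 261.] 324 [0.415 0.347 0.058] [0.437 0.372 0.063]
jar 0.32 [140. 217.] 1259 [0.527 0.428 0.024] [0.573 0.465 0.056]
amber 0.73 [374. 136.] 612 [ 0.754 -0.205  0.1  ] [ 0.786 -0.184  0.151]
spray 0.71 [166. 154.] 1043 [0.684 0.322 0.171] [0.72  0.358 0.192]
```

```bash
python3 - <<'E'
import cv2,numpy as np
t=cv2.imread('pics/top0.png'); s=cv2.imread('pics/scene0.png')
cv2.imwrite('pics/cand.png',np.hstack([cv2.resize(t[170:330,370:470],(375,600),interpolation=2),cv2.resize(s[330:420,230:395],(425,232),interpolation=2) if 0 else cv2.copyMakeBorder(cv2.resize(s[330:420,230:390],(425,239),interpolation=2),0,361,0,0,0)]))
E
```

```text
(no output)
```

View pics/scene0.png

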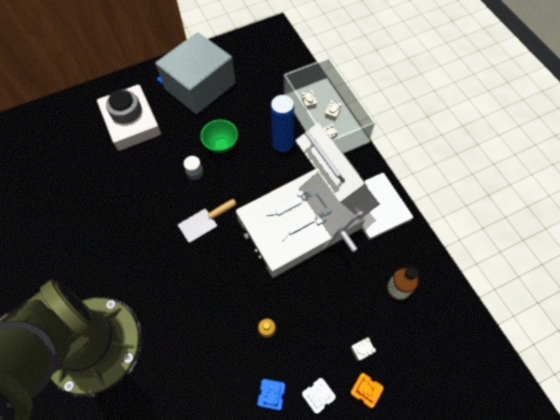

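View pics/cand.png

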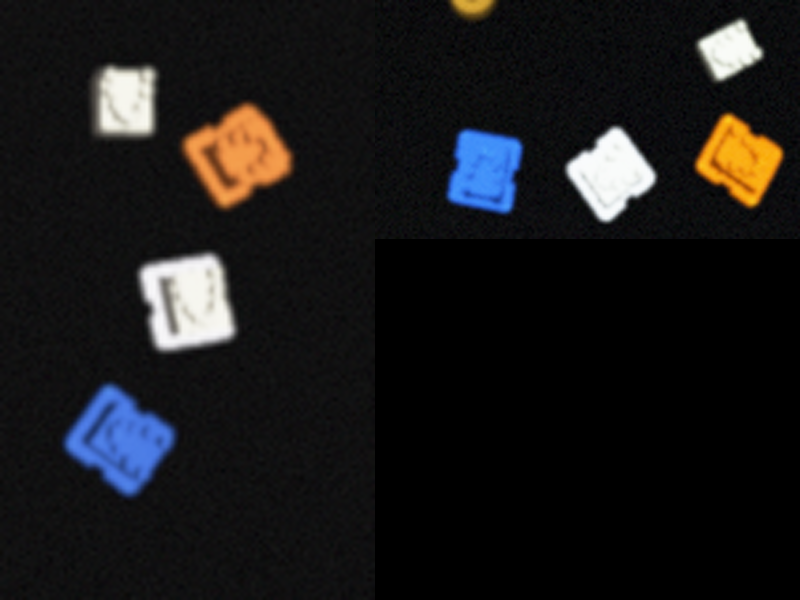

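View pics/top0.png

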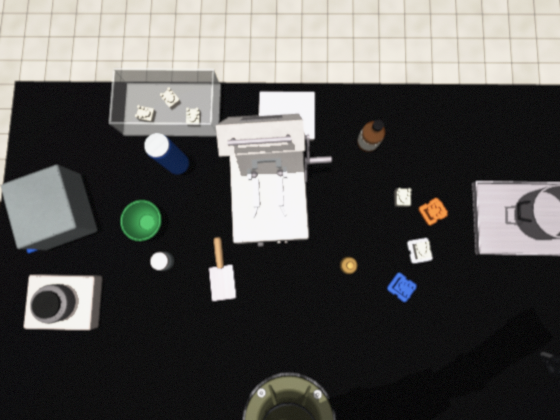

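The white plated cast at top (420,250) / scene (319,396) is the carrier: it has a white/grey notched plate. The blue (402,287) and orange (434,211) ones are decoys, and the cast at (403,197) has no plate. The unit's open front faces the robot and the pin is at top (318,159).

```bash
python3 - <<'E'
from h import *
for n in ['scene','top']:
    z=np.load(n+'.npz'); I,D=z['I'],z['D']; C=cloud(n,D); X,Y,Z=C[...,0],C[...,1],C[...,2]
    print(n,'bench z',np.median(Z[(abs(X-.3)<.05)&(abs(Y)<.1)]))
    m=(abs(Z-.07)<.008)&(X>.4)&(X<.85)&(abs(Y-.04)<.16)&(D>0)
    m=cv2.morphologyEx(m.astype(np.uint8),cv2.MORPH_OPEN,np.ones((3,3)))
    k,l,s,_=cv2.connectedComponentsWithStats(m); m=l==1+np.argmax(s[1:,4]); P=C[m]; print('plinth z',np.median(P[:,2]),len(P))
    print('rect',cv2.minAreaRect(P[:,:2].astype(np.float32)),cv2.boxPoints(cv2.minAreaRect(P[:,:2].astype(np.float32))).round(4).tolist())
    # left/right edges: line fits over x-bins, front edge over y-bins
    def fit(a,b,lo,hi,f):
        bs=np.arange(lo,hi,.008);e=[(c+.004,f(P[(P[:,a]>c)&(P[:,a]<c+.008)][:,b])) for c in bs if ((P[:,a]>c)&(P[:,a]<c+.008)).sum()>5]
        e=np.array(e); p=np.polyfit(e[:,0],e[:,1],1); r=e[:,1]-np.polyval(p,e[:,0]); g=abs(r)<.004; return np.polyfit(e[g,0],e[g,1],1),r.std()
    print('L',fit(0,1,.53,.66,np.max)); print('R',fit(0,1,.53,.66,np.min)); print('F',fit(1,0,-.03,.1,np.min))
    # carrier cloud
    m=(Z>.006)&(X>.40)&(X<.51)&(abs(Y+.345)<.05)&(D>0); P=C[m]
    for lo,hi in [(.006,.014),(.026,.05),(.006,.05)]:
        Q=P[(P[:,2]>lo)&(P[:,2]<hi)]; print(lo,len(Q),np.percentile(Q[:,2],[5,50,95]).round(4),cv2.minAreaRect(Q[:,:2].astype(np.float32)))
    # pin
    m=(Z>.09)&(Z<.15)&(X>.6)&(X<.75)&(Y>-.15)&(Y<-.0)&(D>0);P=C[m]
    print('pin');
    for y in np.arange(-.14,-.01,.01):
        Q=P[abs(P[:,1]-y)<.005]
        if len(Q)>3: print(round(y,3),len(Q),np.median(Q,0).round(4),Q[:,0].min().round(3),Q[:,0].max().round(3),Q[:,2].max().round(3))
    m=(Z>.25)&(X>.5)&(X<.9)&(abs(Y-.05)<.15)&(D>0);P=C[m]
    for x in np.arange(.6,.84,.01):
        Q=P[abs(P[:,0]-x)<.005]
        if len(Q)>3: print('hood',round(x,3),len(Q),np.median(Q,0).round(3),Q[:,1].min().round(3),Q[:,1].max().round(3),Q[:,2].max().round(3))
E
```

```text
scene bench z -0.0005637840214307685
plinth z 0.06985666768786544 5715
rect ((0.6110442876815796, 0.060135696083307266), (0.26858896017074585, 0.20750603079795837), 4.327564716339111) [[0.4693000018596649, 0.1535000056028366], [0.48500001430511475, -0.05350000038743019], [0.7527999877929688, -0.03319999948143959], [0.7371000051498413, 0.1737000048160553]]
L (array([0.08466941, 0.11048538]), np.float64(0.0010728870139158435))
R (array([ 0.05398789, -0.07082456]), np.float64(0.0018515283387219208))
F (array([-0.07525319,  0.48154331]), np.float64(0.00026757369909197903))
0.006 264 [0.0071 0.0098 0.0124] ((0.4544995129108429, -0.34369972348213196), (0.0669654831290245, 0.08103533089160919), 10.520209312438965)
0.026 320 [0.0326 0.0371 0.0476] ((0.45982787013053894, -0.3556019365787506), (0.044218841940164566, 0.03587545081973076), 11.327348709106445)
0.006 600 [0.0077 0.0327 0.0466] ((0.4544995129108429, -0.34369972348213196), (0.0669654831290245, 0.08103533089160919), 10.520209312438965)
pin
-0.1 21 [ 0.6874 -0.0996  0.1152] 0.681 0.696 0.127
-0.09 20 [ 0.6858 -0.0906  0.1165] 0.679 0.
[... 2085 characters left out ...]
0.1158] 0.675 0.688 0.119
-0.05 24 [ 0.6802 -0.0501  0.116 ] 0.675 0.689 0.121
-0.04 36 [ 0.6817 -0.0378  0.1214] 0.672 0.701 0.15
-0.03 27 [ 0.6759 -0.0332  0.1155] 0.663 0.7 0.147
hood 0.65 57 [0.653 0.141 0.269] 0.094 0.166 0.273
hood 0.66 564 [0.661 0.092 0.274] -0.023 0.167 0.337
hood 0.67 525 [0.669 0.056 0.276] -0.023 0.167 0.338
hood 0.68 183 [0.68  0.03  0.279] -0.021 0.168 0.317
hood 0.69 373 [0.69  0.085 0.285] -0.021 0.168 0.301
hood 0.7 459 [0.7   0.078 0.289] -0.02 0.17 0.297
hood 0.71 402 [0.71  0.065 0.293] -0.02 0.169 0.3
hood 0.72 166 [0.719 0.032 0.294] -0.018 0.17 0.299
hood 0.73 71 [0.73  0.067 0.269] -0.018 0.162 0.288
hood 0.74 24 [0.738 0.016 0.257] -0.011 0.091 0.269
```

```bash
cat >> h.py <<'E'
from scipy.spatial.transform import Rotation as Ro
def quat(yaw,tilt=0.,extra=0.,side=0.):
    """tool down, tool x along world heading yaw; tilt: tool z leans forward (hand toward robot); extra: turn about tool z"""
    r=Ro.from_euler('z',yaw)*Ro.from_euler('x',side)*Ro.from_euler('y',-tilt)*Ro.from_euler('x',np.pi)*Ro.from_euler('z',extra)
    return r.as_quat()[[3,0,1,2]]
def rot(q): return Ro.from_quat(np.array(q)[[1,2,3,0]]).as_matrix()
U=np.array([.627,.065]); YAW=.0722
def unit(x,y,z):
    c,s=np.cos(YAW),np.sin(YAW); return np.array([U[0]+c*x-s*y,U[1]+s*x+c*y,z])
E
python3 - <<'E'
from h import *
print('pinch',ctrl.pinch_z); c=vision.camera_info('wrist'); print(np.array(c['hand_eye']).round(4).tolist(),np.array(c['mtx']).round(1).tolist())
print(rot(quat(0,.4))[:,2], get_state()['time'])
r=np.radians
def t(name,p,qs):
    print(name,[(l,None if (j:=ctrl.ik(p,q)) is None else np.round(j,2).tolist()) for l,q in qs])
for ex in (0,np.pi):
    print('extra',ex)
    t('look',[.43,-.35,.27],[(0,quat(.18,0,ex))])
    t('pick',[.456,-.352,.02],[(a,quat(.18,r(a),ex)) for a in (20,30)])
    t('pre',unit(-105,0,.12)if 0 else unit(-.105,0,.1),[(a,quat(YAW,r(a),ex)) for a in (20,30)])
    t('seat',unit(.03,0,.09),[(a,quat(YAW,r(a),ex)) for a in (20,30)])
    t('pin',unit(.03,-.158,.1),[(a,quat(YAW,r(a),ex)) for a in (0,)])
for ex in (np.pi/2,-np.pi/2):
    print('extra',ex)
    t('hopen',unit(.042,0,.329),[(a,quat(YAW,r(a),ex)) for a in (25,35,45)])
    t('hmid',unit(-.1,0,.24),[(a,quat(YAW,r(a),ex)) for a in (25,35,45)])
    t('hshut',unit(-.14,0,.107),[(a,quat(YAW,r(a),ex)) for a in (25,35,45,55)])
E
```

```text
pinch -0.0187
[[-0.0005, -0.9456, -0.3253, 0.0832], [1.0, -0.0004, -0.0004, 0.0003], [0.0002, -0.3253, 0.9456, -0.1419], [0.0, 0.0, 0.0, 1.0]] [[298.6, 0.0, 278.9], [0.0, 298.6, 206.7], [0.0, 0.0, 1.0]]
[ 3.89418342e-01 -1.22464680e-16 -9.21060994e-01] 1.4
extra 0
look [(0, [0.8, 0.37, -0.24, 1.62, 0.09, 1.16, -0.85])]
pick [(20, [1.06, 0.67, -0.41, 2.08, -0.14, 0.23, -0.5]), (30, [1.17, 0.7, -0.43, 2.16, -1.27, 0.19, 0.73])]
pre [(20, [0.0, 0.41, -0.25, 2.26, 0.81, 0.2, -2.48]), (30, [-0.02, 0.41, -0.24, 2.42, 2.45, 0.26, 2.15])]
seat [(20, [-0.1, 0.56, -0.08, 1.94, 0.25, 0.31, -1.88]), (30, [-0.53, 0.61, 0.56, 2.11, 4.53, 0.28, 0.05])]
pin [(0, [0.24, 0.7, -0.26, 1.52, 0.2, 0.95, -1.57])]
extra 3.141592653589793
look [(0, [1.28, 0.51, -1.03, 1.62, 0.45, 1.27, 1.92])]
pick [(20, [1.31, 0.77, -0.82, 2.07, 0.85, 0.36, 1.68]), (30, [1.59, 1.02, -1.23, 2.16, 1.43, 0.51, 1.24])]
pre [(20, [0.01, 0.41, -0.26, 2.26, 0.82, 0.2, 0.65]), (30, [0.15, 0.43, -0.48, 2.42, 2.18, 0.34, -0.73])]
seat [(20, [0.39, 0.7, -0.88, 1.93, 1.13, 0.65, 0.47]), (30, [0.04, 0.56, -0.3, 2.1, 1.7, 0.21, -0.18])]

[... 235 characters left out ...]
.37])]
hmid [(25, [-1.08, 0.31, 1.16, 2.14, -0.67, 0.52, -2.54]), (35, [0.8, 0.25, -1.22, 2.28, 1.22, 0.41, 1.81]), (45, [0.77, 0.26, -1.22, 2.45, 1.99, 0.47, 1.02])]
hshut [(25, [0.4, 0.43, -0.83, 2.41, 1.63, 0.42, 1.36]), (35, None), (45, None), (55, None)]
extra -1.5707963267948966
hopen [(25, [0.5, 0.41, -0.97, 1.66, 0.6, 0.89, -0.59]), (35, [0.61, 0.36, -1.06, 1.84, 0.81, 0.65, -0.81]), (45, [0.03, 0.2, -0.25, 2.02, 0.74, 0.2, -0.8])]
hmid [(25, [0.62, 0.24, -0.99, 2.12, 0.62, 0.53, -0.72]), (35, [0.35, 0.14, -0.63, 2.29, 0.95, 0.23, -1.06]), (45, [0.77, 0.26, -1.22, 2.45, 1.99, 0.47, -2.12])]
hshut [(25, [0.61, 0.58, -1.22, 2.41, 1.56, 0.69, -1.74]), (35, None), (45, None), (55, None)]
```

```bash
cat >> h.py <<'E'
def wcloud(D,s):
    c=vision.camera_info('wrist'); K=np.array(c['mtx']); H=np.array(c['hand_eye']); v,u=np.mgrid[:420,:560]
    P=np.stack([(u-K[0,2])/K[0,0]*D,(v-K[1,2])/K[1,1]*D,D],-1)@H[:3,:3].T+H[:3,3]
    return P@rot(s['eef_rot']).T+s['tcp_pos']
def shot(name):
    s=get_state(); I,D=vision.grab_frame('wrist'); cv2.imwrite(f'pics/{name}.png',I); np.savez(name,I=I,D=D,p=s['tcp_pos'],q=s['eef_rot']); return I,D,wcloud(D,s),s
E
python3 - <<'E'
from h import *
for i,(p) in enumerate([[.42,-.35,.22],[.40,-.34,.20]]):
    ctrl.movep(p,quat(.18,0,np.pi))
    I,D,C,s=shot(f'c{i}')
    r=models.masks_of('wrist','carrier'); print([(a['p'],a['point']) for a in r])
    m0=(abs(C[...,0]-.457)<.05)&(abs(C[...,1]+.353)<.05)&(D>0)
    P=C[m0]
    for lo,hi in [(.006,.014),(.02,.032),(.033,.05),(.041,.05),(.006,.05)]:
        Q=P[(P[:,2]>lo)&(P[:,2]<hi)]; print(lo,len(Q),np.median(Q[:,2]).round(4),cv2.minAreaRect(Q[:,:2].astype(np.float32)))
    print('bench',np.median(P[abs(P[:,2])<.005][:,2]),s['time'],s['tcp_pos'])
E
```

```text
[(0.77, [271.0, 205.4]), (0.66, [227.6, 273.1]), (0.56, [326.2, 125.8]), (0.36, [529.5, 314.2])]
0.006 806 0.0092 ((0.4549916684627533, -0.3551841080188751), (0.06012357771396637, 0.05568324774503708), 10.41441535949707)
0.02 82 0.027 ((0.4337923228740692, -0.35905224084854126), (0.0012067919597029686, 0.035465918481349945), 10.944061279296875)
0.033 1154 0.0359 ((0.4552006125450134, -0.3553937077522278), (0.04466833919286728, 0.0356149859726429), 10.635120391845703)
0.041 383 0.0451 ((0.45675480365753174, -0.35474300384521484), (0.03951546922326088, 0.03468567132949829), 10.28727912902832)
0.006 2109 0.0345 ((0.4549916684627533, -0.3551841080188751), (0.06012357771396637, 0.05568324774503708), 10.41441535949707)
bench -0.0007240507375307903 3.1667 [ 0.4197146  -0.35052875  0.21988861]
[(0.83, [318.7, 143.4]), (0.81, [259.5, 226.1]), (0.76, [217.7, 295.4])]
0.006 856 0.0093 ((0.4550847113132477, -0.3555122911930084), (0.06042271852493286, 0.05568829923868179), 10.31637954711914)
0.02 136 0.0265 ((0.44301503896713257, -0.34727466106414795), (0.05428977310657501, 0.02679540403187275), 52.275264739990234)
0.033 1232 0.0359 ((0.455221027135849, -0.3553391695022583), (0.04523426666855812, 0.03592493757605553), 11.349212646484375)
0.041 429 0.0451 ((0.45703911781311035, -0.3549778163433075), (0.03958158567547798, 0.034552380442619324), 10.842863082885742)
0.006 2293 0.0344 ((0.4550847113132477, -0.3555122911930084), (0.06042271852493286, 0.05568829923868179), 10.31637954711914)
bench -0.0007206348345474844 3.5167 [ 0.39835703 -0.33990917  0.199183  ]
```

View pics/c0.png

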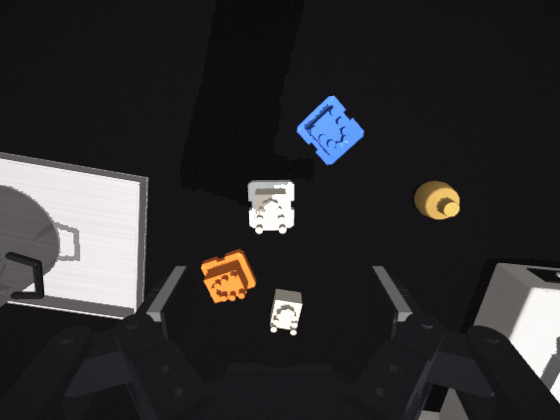

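The carrier (white, plate with notches) is at wrist pixel (271,205). Both wrist views put it at (0.455,-0.355), yaw 10.5°, with the plate top at 9–10 mm and the cast top at 36 mm, as described. Next I look at the unit.

```bash
python3 - <<'E'
from h import *
for i,p in enumerate([unit(-.10,0,.30),unit(-.06,0,.26)]):
    ctrl.movep(p,quat(YAW,0,np.pi))
    I,D,C,s=shot(f'u{i}'); X,Y,Z=C[...,0],C[...,1],C[...,2]
    m=((abs(Z-.07)<.006)&(D>0)).astype(np.uint8); k,l,st,_=cv2.connectedComponentsWithStats(m); P=C[l==1+np.argmax(st[1:,4])]
    print('plinth z',np.median(P[:,2]),cv2.minAreaRect(P[:,:2].astype(np.float32)))
    print('R-edge/F-edge in unit frame:')
    c,sn=np.cos(YAW),np.sin(YAW); ux=c*(X-U[0])+sn*(Y-U[1]); uy=-sn*(X-U[0])+c*(Y-U[1])
    pu=P[:,:2]-U; pu=np.c_[c*pu[:,0]+sn*pu[:,1],-sn*pu[:,0]+c*pu[:,1]]
    for x in np.arange(-.14,.03,.02):
        q=pu[abs(pu[:,0]-x)<.004][:,1]
        if len(q): print('x',round(x,3),'y',q.min().round(4),q.max().round(4))
    for y in (-.08,-.04,0,.04,.08):
        q=pu[abs(pu[:,1]-y)<.004][:,0]; 
        if len(q): print('y',y,'xmin',q.min().round(4))
    h=(Z>.077)&(Z<.095)&(D>0)&(abs(uy)<.08)
    for x in np.arange(-.09,.08,.01):
        q=uy[h&(abs(ux-x)<.003)]; z=Z[h&(abs(ux-x)<.003)]
        a,b=q[q<0],q[q>0]
        if len(a)>2 and len(b)>2: print('rail x',round(x,3),a.min().round(4),a.max().round(4),b.min().round(4),b.max().round(4),np.median(z).round(4))
E
```

```text
plinth z 0.0692718136292941 ((0.6131504774093628, 0.06476610898971558), (0.2818152606487274, 0.20044846832752228), 4.2849440574646)
R-edge/F-edge in unit frame:
x -0.14 y -0.0998 0.1
x -0.12 y -0.099 0.1002
x -0.1 y -0.0994 0.1008
x -0.08 y -0.0983 0.0994
x -0.06 y -0.0991 0.1003
x -0.04 y -0.0993 0.1008
x -0.02 y -0.0992 0.1006
x 0.0 y -0.0978 0.1005
x 0.02 y -0.0982 0.0992
y -0.08 xmin -0.1538
y -0.04 xmin -0.1546
y 0 xmin -0.1545
y 0.04 xmin -0.1544
y 0.08 xmin -0.1544
rail x -0.09 -0.0445 -0.0395 0.0395 0.0454 0.0795
rail x -0.08 -0.0411 -0.0347 0.0358 0.0421 0.0793
rail x -0.07 -0.0364 -0.03 0.0311 0.0386 0.0792
rail x -0.06 -0.0389 -0.0247 0.0257 0.0398 0.0848
rail x -0.05 -0.0379 -0.0239 0.0259 0.0401 0.0849
rail x -0.04 -0.0383 -0.0239 0.025 0.0392 0.0847
rail x -0.03 -0.0385 -0.0241 0.0251 0.0395 0.0848
rail x -0.02 -0.0388 -0.0243 0.0252 0.0398 0.0848
rail x -0.01 -0.038 -0.0245 0.0254 0.0401 0.0848
rail x -0.0 -0.0382 -0.0248 0.0257 0.0392 0.0848
rail x 0.01 -0.0522 -0.0238 0.0258 0.0535 0.0845
rail x 0.02 -0.0522 -0.0257 0.0267 0.0533 0.0824
rail x 0.03 -0.0515 -0.027 0.0
[... 730 characters left out ...]
6 0.0422 0.0794
rail x -0.07 -0.0376 -0.0301 0.0317 0.0382 0.0791
rail x -0.06 -0.0386 -0.0243 0.0251 0.0401 0.0848
rail x -0.05 -0.0389 -0.0245 0.0251 0.0396 0.0848
rail x -0.04 -0.0383 -0.0238 0.0253 0.04 0.0846
rail x -0.03 -0.0387 -0.0238 0.0255 0.0402 0.0848
rail x -0.02 -0.0379 -0.0241 0.0257 0.0396 0.0848
rail x -0.01 -0.0382 -0.0243 0.0253 0.04 0.0847
rail x -0.0 -0.0386 -0.0238 0.0252 0.0404 0.0848
rail x 0.01 -0.0519 -0.0236 0.0252 0.0538 0.0843
rail x 0.02 -0.0521 -0.0267 0.0274 0.0537 0.0823
rail x 0.03 -0.0515 -0.0269 0.0274 0.0532 0.0838
rail x 0.04 -0.052 -0.0244 0.026 0.0535 0.0842
rail x 0.05 -0.0381 -0.0246 0.0253 0.0397 0.0847
rail x 0.06 -0.0383 -0.0004 0.0008 0.04 0.0844
```

View pics/u1.png

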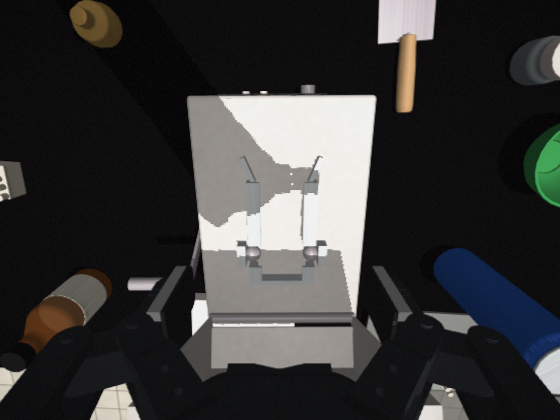

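```bash
python3 - <<'E'
from h import *
for i in (0,1):
    z=np.load(f'u{i}.npz'); D=z['D']; C=wcloud(D,dict(tcp_pos=z['p'],eef_rot=z['q'])); d=C[...,:2]-U; c,s=np.cos(YAW),np.sin(YAW)
    ux=c*d[...,0]+s*d[...,1]; uy=-s*d[...,0]+c*d[...,1]; Z=C[...,2]; ok=D>0
    for lo,hi in ((-.051,-.042),(.043,.052)):
        q=ux[ok&(uy>lo)&(uy<hi)&(Z>.077)&(Z<.095)&(ux>-.03)]; print('housing x',np.percentile(q,[0,2,50,98,100]).round(4))
    q=ux[ok&(abs(uy)<.02)&(Z>.077)&(Z<.1)&(ux>.03)&(ux<.09)]; print('stop',q.min().round(4),q.max().round(4))
    q=ok&(abs(uy-.032)<.008)&(Z>.074)&(Z<.095)&(ux<-.03); print('rail start (lips)',ux[q&(Z>.083)].min())
    q=ok&(abs(uy)<.06)&(Z>.077)&(Z<.085)&(ux<-.06); print('flare start',ux[q].min())
    q=ok&(uy<-.113)&(uy>-.175)&(Z>.09)&(Z<.14)&(ux>.0)&(ux<.12)
    print('pin',q.sum(),np.percentile(ux[q],[1,50,99]).round(4) if q.any() else '',np.percentile(Z[q],[1,50,99]).round(4) if q.any() else '',uy[q].min() if q.any() else '')
    q=ok&(Z>.1)&(ux<.16); print('z>.1',q.sum())
E
```

```text
housing x [0.011  0.0113 0.1169 0.1506 0.1523]
housing x [0.0108 0.0111 0.115  0.1502 0.1527]
stop 0.0565 0.0643
rail start (lips) -0.06502715083128832
flare start -0.0912708599302444
pin 8 [0.0376 0.0381 0.0392] [0.1097 0.1124 0.1162] -0.16854583526310304
z>.1 48053
housing x [0.011  0.0114 0.0388 0.149  0.1523]
housing x [0.0104 0.0111 0.1151 0.1495 0.1514]
stop 0.0569 0.0647
rail start (lips) -0.06496229648811783
flare start -0.09117687947462048
pin 358 [0.0376 0.0407 0.0494] [0.1084 0.1155 0.1182] -0.1697924256451489
z>.1 51860
```

```bash
sed -i 's/^U=.*/U=np.array([.6225,.0653]); YAW=.0722/' h.py
cat >> h.py <<'E'
TILT=np.radians(20)
def pr(*a):
    s=get_state(); print(*a,'t',round(s['time'],2),'tcp',s['tcp_pos'].round(4),'F',s['contact_force'].round(1),'w',round(s['width'],4),'g',round(s['gripper_force'],1)); return s
E
python3 - <<'E'
from h import *
q=quat(.183,TILT,np.pi)
d=.003; g=np.array([.4551+d*np.cos(.183),-.3553+d*np.sin(.183),.021])
ctrl.movep(g+[0,0,.09],q); pr()
ctrl.movel(g,max_speed=.1); pr()
ctrl.close_gripper(60); pr('grip')
ctrl.movel(g+[0,0,.15],max_speed=.15); pr('lift')
I,D,C,s=shot('g0')
E
```

```text
t 7.32 tcp [ 0.4593 -0.3539  0.1119] F [-0.3  0.6 -0.6] w 0.0855 g 0.0
t 8.37 tcp [ 0.4584 -0.3547  0.0215] F [-0.  -0.7 -0.2] w 0.0854 g 0.0
grip t 8.88 tcp [ 0.4581 -0.3549  0.0215] F [-2.  -0.1  6.1] w 0.0346 g 60.2
lift t 10.03 tcp [ 0.4574 -0.3546  0.17  ] F [ 0.8 -0.3 -1.8] w 0.0343 g 59.9
```

View pics/g0.png

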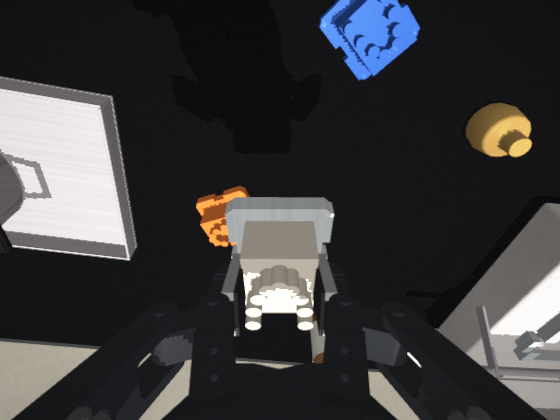

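The cast is held squarely between the pads at (280,250), with the plate below it. I take it to the apron.

```bash
python3 - <<'E'
from h import *
q=quat(YAW,TILT,np.pi)
a=unit(-.107+.003,0,.0215+.070)
ctrl.movep(a+[0,0,.07],q); pr()
ctrl.movel(a+[0,0,.004],max_speed=.08); s=pr('near')
ctrl.pause(.2)
I,D,C,s=shot('a0'); d=C-np.array([*U,0]); c,sn=np.cos(YAW),np.sin(YAW)
ux=c*d[...,0]+sn*d[...,1]; uy=-sn*d[...,0]+c*d[...,1]; Z=C[...,2]
m=(D>0)&(Z>.076)&(Z<.092)&(ux<-.127)&(ux>-.16)&(abs(uy)<.04)&(D<.4)
P=np.c_[ux[m],uy[m],Z[m]]; P=P[P[:,2]>.08]; A=np.c_[P[:,:2],np.ones(len(P))]; k=np.linalg.lstsq(A,P[:,2],rcond=None)[0]
print('plate top strip',len(P),np.median(P,0).round(4),'slopes',k.round(3),'x min/max',P[:,0].min().round(4),P[:,0].max().round(4),'y',P[:,1].min().round(4),P[:,1].max().round(4))
print(cv2.minAreaRect(P[:,:2].astype(np.float32)))
for z in (0.003,.002,.001,0):
    ctrl.movel(a+[0,0,z],max_speed=.03); s=pr(z)
E
```

```text
t 11.62 tcp [0.5189 0.0568 0.1612] F [ 0.   0.6 -2.2] w 0.0345 g 59.9
near t 12.6 tcp [0.519  0.0577 0.0956] F [-0.5  0.5 -2.3] w 0.0345 g 59.9
plate top strip 2543 [-0.1309 -0.0012  0.0838] slopes [ 0.542 -0.     0.156] x min/max -0.1376 -0.127 y -0.0288 0.0271
((-0.13227683305740356, -0.0008683484047651291), (0.05586383864283562, 0.010550823993980885), 89.99835968017578)
0.003 t 13.1 tcp [0.5187 0.0577 0.0945] F [ 0.5 -0.2 -1.7] w 0.0349 g 59.9
0.002 t 13.35 tcp [0.5187 0.0578 0.0934] F [-0.5  0.5 -2.2] w 0.0344 g 59.9
0.001 t 13.6 tcp [0.5187 0.0578 0.0924] F [-0.7 -0.3 -1.4] w 0.0346 g 59.9
0 t 13.85 tcp [0.5188 0.0578 0.0915] F [-0.5  0.4 -1.4] w 0.0348 g 59.9
```

```bash
python3 - <<'E'
from h import *
a=unit(-.104,.0008,.0915)
z=0
while z>-.003:
    z-=.0005; ctrl.movel(a+[0,0,z],max_speed=.03); s=pr(z)
    if s['contact_force'][2]>2.5: break
ctrl.ungrasp(); ctrl.pause(.1); ctrl.close_gripper(60); pr('regrip')
a[2]=get_state()['tcp_pos'][2]+.0006
for x in (-.075,-.045,-.015,.005):
    p=unit(x+.003,.0008,a[2]); ctrl.movel(p,max_speed=.05); s=pr(x)
    if abs(s['contact_force'][0])>15: break
E
```

```text
-0.0005 t 14.1 tcp [0.5188 0.0579 0.0915] F [-3.5 -3.1  6.2] w 0.0345 g 60.8
regrip t 15.28 tcp [0.5188 0.0586 0.0913] F [-2.8 -0.2  4.9] w 0.0344 g 60.3
-0.075 t 16.07 tcp [0.5502 0.0608 0.0916] F [ 0.4  0.4 -2.2] w 0.0346 g 59.8
-0.045 t 16.82 tcp [0.5803 0.063  0.0917] F [ 0.2 -1.  -2.5] w 0.0345 g 59.8
-0.015 t 17.57 tcp [0.6102 0.0652 0.0917] F [ 0.8  0.3 -1.8] w 0.0346 g 59.8
0.005 t 18.12 tcp [0.6311 0.0668 0.0918] F [ 1.   0.8 -4.3] w 0.0345 g 60.1
```

```bash
python3 - <<'E'
from h import *
for x in (.012,.018,.022,.024,.026,.027,.028,.029,.030,.031):
    ctrl.movel(unit(x+.003,.0008,.0917),max_speed=.04); s=pr(x)
    if abs(s['contact_force'][0])>28: break
I,D,C,s=shot('s0'); 
E
```

```text
0.012 t 18.44 tcp [0.638  0.0673 0.0918] F [ 0.9  0.7 -3.9] w 0.0347 g 60.1
0.018 t 18.74 tcp [0.6441 0.0677 0.0918] F [ 0.5  0.3 -4.1] w 0.0346 g 60.1
0.022 t 18.99 tcp [0.6481 0.068  0.0919] F [ 2.1 -0.2 -3.9] w 0.0344 g 60.1
0.024 t 19.24 tcp [0.6499 0.0681 0.0919] F [ 1.7  0.2 -4. ] w 0.0344 g 60.1
0.026 t 19.49 tcp [0.6518 0.0683 0.0918] F [ 3.3  0.8 -5.1] w 0.0346 g 60.1
0.027 t 19.74 tcp [0.6526 0.0683 0.0918] F [ 2.1  0.2 -3.1] w 0.0348 g 60.3
0.028 t 19.99 tcp [0.6536 0.0684 0.0918] F [ 0.7  1.7 -3.3] w 0.0348 g 60.3
0.029 t 20.24 tcp [0.6546 0.0687 0.0919] F [ 1.2  0.8 -2.1] w 0.0345 g 60.3
0.03 t 20.49 tcp [0.6551 0.0685 0.0916] F [-0.6  1.  -2.1] w 0.0344 g 60.6
0.031 t 20.74 tcp [0.6555 0.0685 0.0914] F [-5.2  1.   1.6] w 0.0341 g 61.0
```

View pics/s0.png

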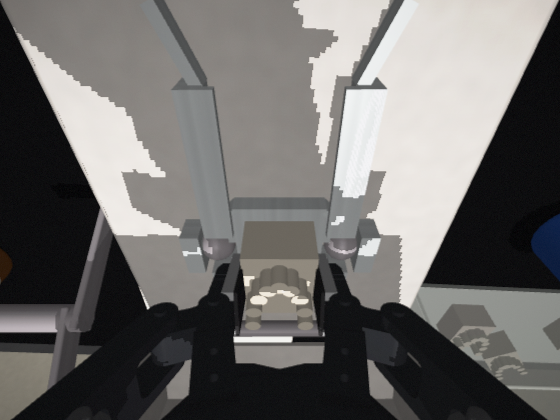

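The cast is in the track between the balls (216,248) and (343,248). The force on the tool changes sign at about x 30 mm, so the detent is engaged. I release it and check.

```bash
python3 - <<'E'
from h import *
ctrl.movel(unit(.0328,.0008,.0917),max_speed=.03); pr()
ctrl.ungrasp(); s=pr('open')
z=rot(s['eef_rot'])[:,2]
ctrl.movel(s['tcp_pos']-z*.06,max_speed=.12)
ctrl.movep(unit(-.06,0,.26),quat(YAW,0,np.pi))
I,D,C,s=shot('s1'); d=C-np.array([*U,0]); c,sn=np.cos(YAW),np.sin(YAW)
ux=c*d[...,0]+sn*d[...,1]; uy=-sn*d[...,0]+c*d[...,1]; Z=C[...,2]; ok=D>0
# slice along x
f=ok&(abs(uy)<.02)&(ux>-.05)&(ux<.075)
for nm,m in [('plate',f&(Z>.077)&(Z<.084)),('cast',f&(Z>.1)&(Z<.125)&(abs(uy)<.03)),('castbody',ok&(abs(uy)<.022)&(ux>-.03)&(ux<.08)&(Z>.1)&(Z<.125))]:
    print(nm,m.sum(),ux[m].min().round(4),ux[m].max().round(4),uy[m].min().round(4),uy[m].max().round(4),np.median(Z[m]).round(4))
m=ok&(abs(uy)<.03)&(ux>-.03)&(ux<.08)&(Z>.1)&(Z<.125); print(cv2.minAreaRect(np.c_[ux[m],uy[m]].astype(np.float32)))
h=ok&(abs(abs(uy)-.047)<.004)&(Z>.077)&(Z<.095)&(ux<.065)&(ux>-.03); print('housing',np.percentile(ux[h],[0,2,98,100]).round(4))
pr()
E
```

```text
t 21.04 tcp [0.6551 0.0685 0.0916] F [-0.9  1.4 -1.5] w 0.0348 g 60.5
open t 21.59 tcp [0.6553 0.0684 0.0918] F [0.2 0.  0. ] w 0.0851 g 0.0
plate 325 -0.0009 0.0685 -0.0199 0.0199 0.0794
cast 1235 0.0071 0.0518 -0.0179 0.0181 0.1059
castbody 1235 0.0071 0.0518 -0.0179 0.0181 0.1059
((0.02942650020122528, 0.00010163895785808563), (0.04471998289227486, 0.03599023446440697), 0.23497048020362854)
housing [0.015  0.0154 0.043  0.044 ]
t 22.97 tcp [0.5625 0.0603 0.2583] F [ 0.4 -0.9 -0.7] w 0.0854 g 0.0
```

The cast's centre coincides with the ball housings' centre (29.4 and 29.5 mm), so it is clicked home. Next, the stay.

```bash
python3 - <<'E'
from h import *
ctrl.close_gripper(40)
q=quat(YAW,0,np.pi)
ctrl.movep(unit(.012,-.157,.17),q); pr()
ctrl.movel(unit(.012,-.157,.097),max_speed=.12); pr('down')
dx,dz=np.cos(np.radians(35)),-np.sin(np.radians(35))
ctrl.movel(unit(.024,-.157,.097),max_speed=.06); pr('touch?')
for k in (.006,.010,.014,.018,.022,.026):
    ctrl.movel(unit(.024+k*dx,-.157,.097+k*dz),max_speed=.04); s=pr(k)
    if np.abs(s['contact_force']).max()>30: break
I,D,C,s=shot('p0')
I,D=vision.grab_frame('scene'); cv2.imwrite('pics/p1.png',cv2.resize(I[100:300,230:430],(600,600),interpolation=2)); C=cloud('scene',D)
m=(C[...,2]>.08)&(C[...,2]<.13)&(abs(C[...,0]-.70)<.05)&(C[...,1]<-.05)&(C[...,1]>-.07); print(np.median(C[m],0))
E
```

```text
t 24.53 tcp [ 0.6458 -0.0878  0.171 ] F [-0.3  0.6 -0. ] w 0.0002 g 0.0
down t 25.29 tcp [ 0.6463 -0.0898  0.0979] F [-0.3 -0.1  0.5] w 0.0003 g 0.0
touch? t 25.64 tcp [ 0.6582 -0.0893  0.0974] F [-1.   0.1 -1. ] w 0.0001 g 0.0
0.006 t 25.94 tcp [ 0.6626 -0.0891  0.0932] F [ 0.8  0.6 -0.4] w -0.0003 g 0.0
0.01 t 26.19 tcp [ 0.666  -0.0889  0.091 ] F [ 0.4 -0.6 -0.3] w -0.0 g 0.0
0.014 t 26.44 tcp [ 0.6691 -0.0887  0.0886] F [-1.3 -0.5 -1.3] w -0.0001 g 0.5
0.018 t 26.69 tcp [ 0.673  -0.0885  0.0866] F [ 0.6 -0.2  0.1] w -0.0 g 0.0
0.022 t 26.94 tcp [ 0.676  -0.0882  0.0843] F [ 0.2  0.5 -0.1] w -0.0 g 0.0
0.026 t 27.19 tcp [ 0.6791 -0.088   0.0818] F [-0.5 -0.  -0.1] w -0.0001 g 0.0
[nan nan nan]
  return _methods._mean(a, axis=axis, dtype=dtype,
  ret = um.true_divide(
```

View pics/p1.png

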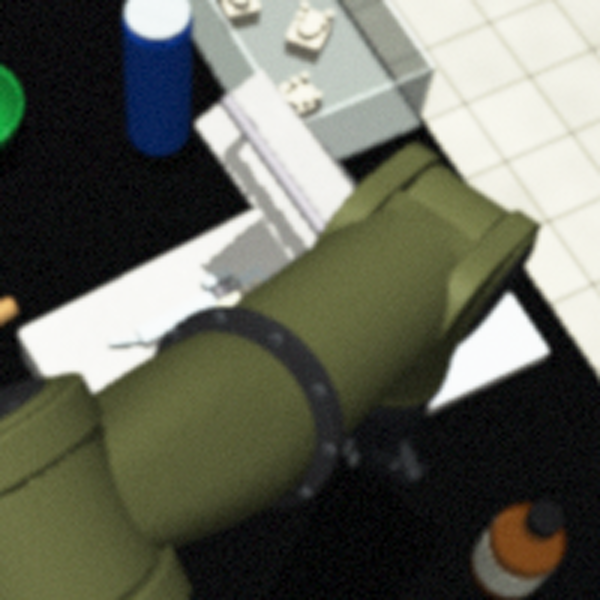

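The arm hides the pin in this view. I look for it in the wrist depth.

```bash
python3 - <<'E'
from h import *
z=np.load('p0.npz'); D=z['D']; C=wcloud(D,dict(tcp_pos=z['p'],eef_rot=z['q'])); d=C-np.array([*U,0]); c,s=np.cos(YAW),np.sin(YAW)
ux=c*d[...,0]+s*d[...,1]; uy=-s*d[...,0]+c*d[...,1]; Z=C[...,2]
for y in np.arange(-.18,-.10,.006):
    m=(D>0)&(abs(uy-y)<.003)&(Z>.05)&(Z<.16)&(ux>.0)&(ux<.14)
    if m.sum()>3: print(round(y,3),m.sum(),'x',np.percentile(ux[m],[1,50,99]).round(3),'z',np.percentile(Z[m],[1,50,99]).round(3))
cv2.imwrite('pics/p0b.png',z['I'])
E
```

```text
-0.18 1050 x [0.031 0.037 0.054] z [0.125 0.137 0.158]
-0.174 709 x [0.027 0.028 0.039] z [0.103 0.148 0.16 ]
-0.168 1638 x [0.027 0.032 0.038] z [0.089 0.138 0.16 ]
-0.162 1974 x [0.027 0.033 0.054] z [0.087 0.132 0.16 ]
-0.156 1752 x [0.028 0.034 0.056] z [0.087 0.125 0.16 ]
-0.15 1708 x [0.027 0.032 0.038] z [0.088 0.137 0.16 ]
-0.144 1272 x [0.027 0.028 0.038] z [0.091 0.148 0.16 ]
-0.138 652 x [0.028 0.038 0.047] z [0.123 0.135 0.159]
-0.132 1402 x [0.031 0.037 0.055] z [0.126 0.138 0.145]
-0.126 2041 x [0.032 0.038 0.055] z [0.129 0.145 0.153]
-0.12 2651 x [0.032 0.039 0.055] z [0.135 0.154 0.16 ]
-0.114 926 x [0.032 0.033 0.073] z [0.1   0.153 0.16 ]
-0.108 1504 x [0.015 0.034 0.058] z [0.051 0.091 0.16 ]
-0.102 1738 x [0.001 0.034 0.118] z [0.05  0.065 0.159]
```

View pics/p0b.png

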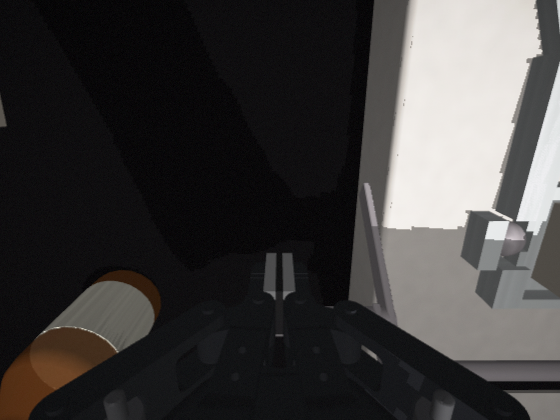

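```bash
cat > pin.py <<'E'
from h import *
def seepin(name):
    I,D,C,s=shot(name); d=C-np.array([*U,0]); c,sn=np.cos(YAW),np.sin(YAW)
    ux=c*d[...,0]+sn*d[...,1]; uy=-sn*d[...,0]+c*d[...,1]; Z=C[...,2]
    for y in (-.165,-.155,-.145,-.135,-.125):
        m=(D>.12)&(abs(uy-y)<.004)&(Z>.04)&(Z<.14)&(ux>.0)&(ux<.14)
        if m.sum()>3: print(y,m.sum(),'x',np.percentile(ux[m],[1,50,99]).round(4),'z',np.percentile(Z[m],[1,50,99]).round(4))
    pr()
E
python3 - <<'E'
from pin import *
s=get_state()
ctrl.movel(unit(.01,-.157,.10),max_speed=.1)
ctrl.movel(unit(-.05,-.157,.24),max_speed=.2); seepin('p2')
E
```

```text
-0.125 24 x [0.055  0.0567 0.0598] z [0.1002 0.1056 0.1089]
t 28.79 tcp [ 0.5837 -0.0951  0.2385] F [ 0.8 -0.2 -0.1] w -0.0001 g 0.0
```

The pin has moved by (+13,-10) mm, so the stay is about broken. I push 7 mm further to be sure, then look again at the pin and measure the handle.

```bash
python3 - <<'E'
from pin import *
ctrl.movel(unit(.02,-.157,.095),max_speed=.2)
ctrl.movel(unit(.043,-.157,.082),max_speed=.1)
ctrl.movel(unit(.052,-.157,.077),max_speed=.03); pr()
ctrl.movel(unit(.01,-.157,.10),max_speed=.15)
ctrl.movel(unit(-.05,-.157,.24),max_speed=.25); seepin('p3')
ctrl.movep(unit(-.13,0,.36),quat(YAW,0,-np.pi/2))
pr()
for n in ('top','scene'):
    I,D=vision.grab_frame(n); C=cloud(n,D); d=C-np.array([*U,0]); c,sn=np.cos(YAW),np.sin(YAW)
    ux=c*d[...,0]+sn*d[...,1]; uy=-sn*d[...,0]+c*d[...,1]; Z=C[...,2]
    m=(D>0)&(Z>.3)&(Z<.345)&(ux>-.0)&(ux<.1)&(abs(uy)<.09)
    print(n,m.sum(),'x',np.percentile(ux[m],[2,50,98]).round(4),'y',np.percentile(uy[m],[2,98]).round(4),'z',np.percentile(Z[m],[2,50,98]).round(4))
    cv2.imwrite(f'pics/hd_{n}.png',I)
I,D,C,s=shot('hd'); d=C-np.array([*U,0]); ux=c*d[...,0]+sn*d[...,1]; uy=-sn*d[...,0]+c*d[...,1]; Z=C[...,2]
m=(D>0)&(Z>.29)&(Z<.36)&(ux>-.0)&(ux<.1)&(abs(uy)<.09); print('w',m.sum(), np.percentile(ux[m],[2,50,98]).round(4) if m.any() else '')
r=np.radians
for a in (20,25,28,30,32): print(a,ctrl.ik(unit(-.14,0,.10),quat(YAW,r(a),-np.pi/2)) is not None,ctrl.ik(unit(-.14,0,.10),quat(YAW,r(a),np.pi/2)) is not None)
E
```

```text
t 30.66 tcp [ 0.6851 -0.0877  0.0764] F [-4.   0.1 -2.8] w -0.0003 g 1.7
-0.125 15 x [0.0609 0.0619 0.0635] z [0.0933 0.099  0.102 ]
t 31.93 tcp [ 0.5838 -0.0952  0.2381] F [-0.3 -0.3 -1.3] w 0.0001 g 0.0
t 33.33 tcp [0.493  0.0555 0.3592] F [-0.2 -0.2 -0.2] w -0.0001 g 0.0
top 104 x [0.0225 0.0279 0.0444] y [-0.0623  0.0166] z [0.3022 0.3276 0.3306]
scene 327 x [0.0253 0.03   0.0437] y [-0.066   0.0631] z [0.3052 0.3281 0.3322]
w 6800 [0.0211 0.0261 0.0796]
20 True True
25 True True
28 True True
30 False False
32 False False
```

```bash
cat > arc.py <<'E'
from h import *
T=np.radians(26); DT=.008
def bar(th):  # th hood joint; unit x,z of bar centre
    a=np.radians(65)-th; return .125-.265*np.cos(a)+.032*np.sin(a), .075+.265*np.sin(a)+.032*np.cos(a)
def tcp(th,off=0.,d=DT):
    x,z=bar(th); return unit(x+(d+off)*np.sin(T),Y0,z-(d+off)*np.cos(T))
Y0=.0
E
python3 - <<'E'
from arc import *
z=np.load('hd.npz'); D=z['D']; C=wcloud(D,dict(tcp_pos=z['p'],eef_rot=z['q'])); d=C-np.array([*U,0]); c,s=np.cos(YAW),np.sin(YAW)
ux=c*d[...,0]+s*d[...,1]; uy=-s*d[...,0]+c*d[...,1]; Z=C[...,2]
m=(D>0)&(Z>.312)&(Z<.345)&(ux>-.0)&(ux<.05)&(abs(uy)<.045)
x,zz=ux[m],Z[m]; print(m.sum(),np.percentile(x,[1,50,99]),np.percentile(zz,[1,50,99]))
from scipy.optimize import least_squares
f=least_squares(lambda p:np.hypot(x-p[0],zz-p[1])-.006,[.033,.326],loss='soft_l1',f_scale=.001); print('bar',f.x,np.abs(f.fun).mean())
for t in (0,.03,.05): print(t,bar(t))
for ex in (-np.pi/2,np.pi/2):
    print(ex,[(round(t,2),None if (j:=ctrl.ik(tcp(t),quat(YAW,T,ex))) is None else np.round(j,2).tolist()) for t in (0.03,.4,.8,1.134)])
print(pr())
E
```

```text
3137 [0.02079886 0.0237394  0.03112361] [0.3197025  0.32732469 0.32975337]
bar [0.02753033 0.32285341] 0.00047255886253423537
0 (np.float64(0.042008009823887436), np.float64(0.32869534794041466))
0.03 (np.float64(0.034435634558052125), np.float64(0.3260918073376695))
0.05 (np.float64(0.029432245463013474), np.float64(0.3242304240913582))
-1.5707963267948966 [(0.03, [0.23, 0.31, -0.54, 1.72, 0.35, 0.74, -0.38]), (0.4, [0.26, 0.21, -0.54, 1.99, 0.36, 0.54, -0.44]), (0.8, [0.1, 0.22, -0.36, 2.26, 0.61, 0.26, -0.72]), (1.13, [0.6, 0.6, -1.22, 2.43, 1.64, 0.72, -1.82])]
1.5707963267948966 [(0.03, [-0.9, 0.48, 1.15, 1.73, -0.71, 0.84, -2.57]), (0.4, [0.77, 0.4, -1.3, 1.99, 0.83, 0.76, 2.24]), (0.8, [0.67, 0.36, -1.14, 2.26, 1.1, 0.52, 1.91]), (1.13, [0.41, 0.46, -0.86, 2.44, 1.75, 0.46, 1.23])]
t 33.48 tcp [0.493  0.0554 0.3593] F [ 0.6  0.4 -0.9] w -0.0001 g 0.0
{'time': 33.4833, 'qpos': array([ 0.2861041 ,  0.24793905, -0.59332245,  1.58534488,  0.14059491,
        1.35262451, -0.25159694]), 'qd': array([ 0.00060058, -0.00239533, -0.00148835, -0.00289965, -0.00206866,
        0.00115127, -0.00350475]), 'tau': array([-1.23368106e-01, -4.21185529e+01, -3.40963036e+00, -2.66821969e+01,
        1.14642861e-02,  5.49585369e-03,  1.18980880e-02]), 'tcp_pos': array([0.49300555, 0.05540283, 0.35934885]), 'eef_rot': array([-4.62193061e-04,  6.81164717e-01,  7.32129950e-01, -3.90110994e-04]), 'contact_force': array([ 0.58775294,  0.44060988, -0.89869025]), 'wrist_torque': array([ 0.02264472, -0.01737858,  0.02020807]), 'gripper_force': 0.0, 'width': -8.676837783101007e-05}
```

```bash
python3 - <<'E'
from arc import *
ctrl.ungrasp()
q=quat(YAW,T,-np.pi/2)
ctrl.movep(tcp(1.134)+[0,0,.02],q); pr()
for t in (1.134,.9,.6,.3,.057): print(t,None if (j:=ctrl.ik(tcp(t),q)) is None else np.round(j,2).tolist())
print('pre',ctrl.ik(tcp(.057,-.07),q))
print(get_state()['qpos'].round(2))
E
```

```text
t 35.59 tcp [0.4874 0.0552 0.1204] F [0.2 0.  0. ] w 0.0851 g 0.0
1.134 [0.59, 0.59, -1.2, 2.43, 1.65, 0.69, -1.83]
0.9 [0.69, 0.46, -1.25, 2.32, 1.31, 0.6, -1.46]
0.6 [0.75, 0.36, -1.24, 2.13, 0.9, 0.63, -1.01]
0.3 [0.73, 0.41, -1.27, 1.91, 0.8, 0.8, -0.84]
0.057 [0.65, 0.48, -1.25, 1.73, 0.8, 0.93, -0.78]
pre [ 0.73948387  0.36352212 -1.28603859  1.67688888  0.62358163  0.98946239
 -0.63354061]
[ 0.63  0.54 -1.22  2.41  1.55  0.66 -1.73]
```

```bash
python3 - <<'E'
from arc import *
q=quat(YAW,T,-np.pi/2)
ctrl.movep(unit(-.09,0,.40),q)
ctrl.movel(tcp(.057,-.07),max_speed=.2); pr('pre')
ctrl.movel(tcp(.057),max_speed=.1); pr('at bar')
ctrl.close_gripper(30); s=pr('grip')
I,D=vision.grab_frame('scene'); cv2.imwrite('pics/hg.png',cv2.resize(I[90:290,200:460],(780,600),interpolation=2))
E
```

```text
pre t 37.54 tcp [0.6221 0.0662 0.3783] F [-1.3 -0.7  0.1] w 0.0854 g 0.0
at bar t 38.39 tcp [0.6537 0.0679 0.3171] F [-0.9  0.4 -0.8] w 0.085 g 0.0
grip t 39.06 tcp [0.6536 0.0675 0.3166] F [-2.7 -0.6  2.4] w 0.0111 g 29.8
```

View pics/hg.png

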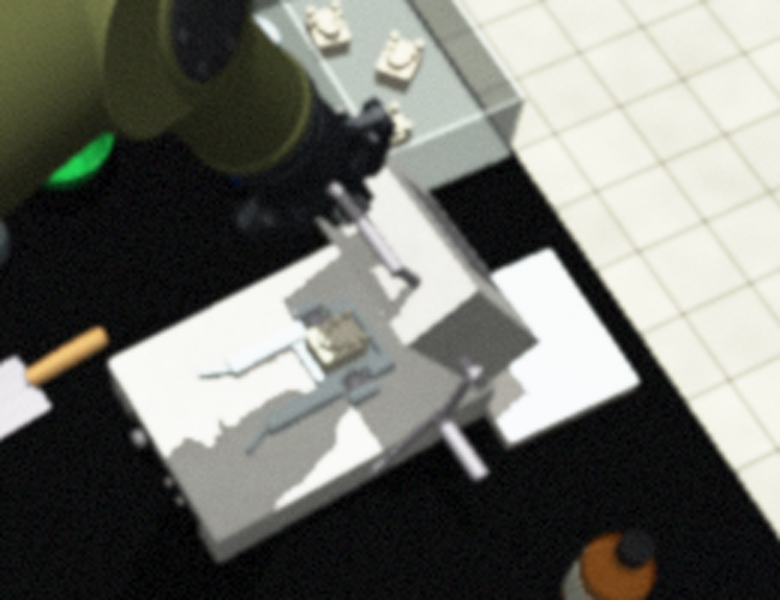

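The bar is gripped (11 mm opening) and the stay is visibly bent at (460,400). Now I lower along the arc.

```bash
python3 - <<'E'
from arc import *
for t in np.r_[np.arange(.13,.90,.07),.93,.98,1.03,1.08]:
    ctrl.movel(tcp(t),max_speed=.08 if t<.88 else .05); s=pr(round(t,2))
    if np.abs(s['contact_force']).max()>35 or s['width']<.008: print('stop'); break
E
```

```text
0.13 t 39.5 tcp [0.6353 0.0662 0.3082] F [-1.3 -0.5  0.5] w 0.0102 g 30.6
0.2 t 39.88 tcp [0.6192 0.065  0.3   ] F [-2.4 -1.3  1.4] w 0.0103 g 30.6
0.27 t 40.27 tcp [0.6032 0.0638 0.2899] F [-1.4 -0.4 -1.5] w 0.0107 g 30.5
0.34 t 40.65 tcp [0.588  0.0627 0.2791] F [-1.4 -0.8 -2.2] w 0.0104 g 30.4
0.41 t 41.03 tcp [0.5737 0.0617 0.2672] F [-2.4 -0.9 -1.4] w 0.0103 g 30.3
0.48 t 41.42 tcp [0.5601 0.0607 0.2543] F [-3.3 -1.8 -0.6] w 0.0107 g 30.4
0.55 t 41.8 tcp [0.548  0.0599 0.2408] F [-2.8 -1.6  1. ] w 0.0108 g 30.4
0.62 t 42.18 tcp [0.5364 0.059  0.2261] F [-2.1 -1.3 -2.9] w 0.0105 g 30.3
0.69 t 42.57 tcp [0.5261 0.0583 0.2109] F [-2.  -2.1 -1.8] w 0.0104 g 30.3
0.76 t 42.95 tcp [0.5168 0.0576 0.1949] F [ 1.  -2.  -3.6] w 0.0106 g 30.3
0.83 t 43.33 tcp [0.5084 0.0571 0.1781] F [ 0.1 -2.2 -4.6] w 0.0104 g 30.2
0.93 t 44.02 tcp [0.4989 0.0564 0.1534] F [ 2.4 -1.9 -3.3] w 0.0104 g 30.3
0.98 t 44.43 tcp [0.4948 0.0561 0.1404] F [ 2.8 -1.8 -4.6] w 0.0102 g 30.1
1.03 t 44.85 tcp [0.4915 0.0559 0.1276] F [ 3.2 -1.8 -4.3] w 0.0104 g 30.0
1.08 t 45.27 tcp [0.4888 0.0556 0.1145] F [ 3.8 -1.  -3.7] w 0.0107 g 30.0
```

```bash
python3 - <<'E'
from arc import *
for t in (1.11,1.125,1.134,1.139,1.144,1.149,1.154,1.159,1.164,1.169):
    ctrl.movel(tcp(t),max_speed=.04); s=pr(t)
    if s['contact_force'][2]>7: break
I,D=vision.grab_frame('scene'); cv2.imwrite('pics/shut.png',cv2.resize(I[90:290,200:460],(780,600),interpolation=2))
E
```

```text
1.11 t 45.62 tcp [0.4874 0.0556 0.1065] F [ 2.4 -0.6 -3.9] w 0.0109 g 29.8
1.125 t 45.87 tcp [0.4868 0.0556 0.1025] F [ 4.4 -1.  -4.8] w 0.0102 g 29.8
1.134 t 46.12 tcp [0.4867 0.0555 0.1006] F [ 0.4 -1.7  3.5] w 0.0104 g 30.8
1.139 t 46.37 tcp [0.4869 0.0556 0.1001] F [-4.5 -1.7 18. ] w 0.0109 g 32.4
```

View pics/shut.png

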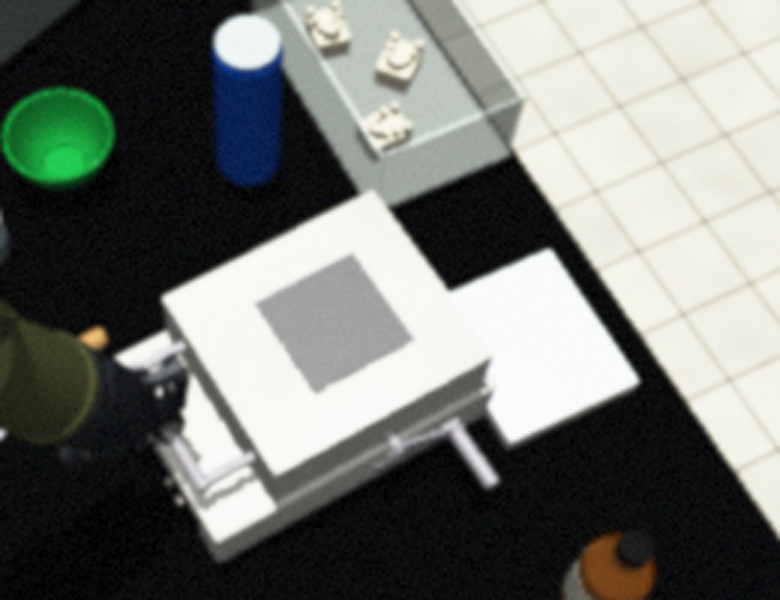

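The hood is shut on the plinth. I release the bar and back out along the tool axis.

```bash
python3 - <<'E'
from arc import *
ctrl.movel(tcp(1.135),max_speed=.03); pr()
ctrl.ungrasp(); pr('open')
ctrl.movel(tcp(1.135,-.10),max_speed=.08); pr('out')
ctrl.movel(tcp(1.135,-.10)+[-.0,0,.1],max_speed=.15); pr('up')
for n in ('scene','top'):
    I,D=vision.grab_frame(n); C=cloud(n,D); d=C-np.array([*U,0]); c,sn=np.cos(YAW),np.sin(YAW)
    ux=c*d[...,0]+sn*d[...,1]; uy=-sn*d[...,0]+c*d[...,1]
    m=(D>0)&(abs(uy)<.07)
    for x in (-.08,0,.08): print(n,x,np.median(C[...,2][m&(abs(ux-x)<.008)]).round(4))
    for k in ['bare_cast','burner','knife','bowl','jar','amber','spray']:
        r=models.masks_of(n,k)
        if r: mm=r[0]['mask']&(D>0); print(k,round(r[0]['p'],2),np.median(C[mm],0).round(3))
E
```

```text
t 46.67 tcp [0.4869 0.0556 0.1002] F [ 0.3 -1.   7.2] w 0.0104 g 31.3
open t 47.38 tcp [0.4863 0.0554 0.0996] F [-0.4  0.3 -0.1] w 0.0853 g 0.0
out t 48.78 tcp [0.4426 0.0522 0.1894] F [ 0.3 -0.1  0.6] w 0.0852 g 0.0
up t 49.81 tcp [0.4422 0.0524 0.2889] F [-0.4 -0.4 -0.2] w 0.0855 g 0.0
scene -0.08 0.1357
scene 0 0.1414
scene 0.08 0.1404
bare_cast 0.66 [ 0.603 -0.31   0.027]
burner 0.8 [ 0.414 -0.163  0.031]
knife 0.93 [0.365 0.181 0.004]
bowl 0.76 [0.531 0.428 0.027]
jar 0.51 [0.426 0.348 0.059]
amber 0.76 [ 0.757 -0.223  0.098]
spray 0.88 [0.69  0.31  0.137]
top -0.08 0.1396
top 0 0.1411
top 0.08 0.1402
bare_cast 0.53 [ 0.601 -0.302  0.026]
burner 0.54 [ 0.411 -0.15   0.032]
knife 0.77 [0.369 0.198 0.003]
bowl 0.7 [0.527 0.427 0.023]
amber 0.6 [ 0.754 -0.205  0.099]
spray 0.71 [0.685 0.322 0.17 ]
```

The hood top is level at 0.140 m (75 + 65 mm), so it is shut, and the bystanders are where they were.

```bash
python3 -c "
from h import *
print(ticket.close_job())"
```

```text
the job is handed in; nothing more can be done
None
```

The carrier is clicked home between the balls, the stay is broken, and the hood was lowered gently fully shut; the job was handed in at about 51 s of the 72 s, and no pass/fail verdict was returned.

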